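Gauge the bore with a dowel rod

TASK

I want to mark the depth of the bore in the tall turned wooden blank. Take the longer of the two dowel rods out of the rod rack and lower it into that bore until it rests on the bottom, and leave it standing there so its top sticks out (leaning on the bore's wall is fine). Keep the blank standing about where it is, and leave the short rod in its rack.

Things in the scene. Friction and masses are not known exactly. Their poses are not given: they have to be found in the camera images.
- long_rod_mid (a point): Centre (half-way up) of the long dowel rod: light wood, round, 14 mm across, 160 mm long, 30 g; z along the rod. Stands loosely upright in either socket of the rod rack (lean up to about 7 degrees), foot 10 mm above the worktop, top 170 mm up, 135 mm showing above the rack. Comes out straight up after 25 mm.
- short_rod_mid (a point): Centre (half-way up) of the short dowel rod: same wood and 14 mm diameter but only 80 mm long, z along the rod. It stands in the rack's other socket, 60 mm from the long rod, its top 90 mm above the worktop.
- rod_rack: Rod rack: a fixed dark-wood block, 56 mm (x) by 130 mm (y) by 35 mm high, with two round sockets 17 mm wide and 25 mm deep at y = +30 and y = -30 mm. Origin at the centre of its underside, on the worktop; z up.
- deep_blank: Tall turned blank: round, straight-sided brown wood, 68 mm across, 110 mm high, about 0.6 kg, loose and upright on the worktop. A blind bore, 36 mm wide, goes 90 mm straight down from the middle of its top; the bore floor is 20 mm above the worktop. Origin: centre of its underside; z up the bore. (A blank 45 mm high with a 15 mm deep bore stands near and is not meant; they may swap places.)
Things that resemble listed ones, but are neither listed nor needed, are in the scene too. What is shaped like the deep_blank but blue is not meant.

How it is judged:
By the outcome, as a careful person would: the job done as asked, in the order asked, and still so for the second after the job is handed in, with the robot touching nothing.
It also fails if it takes over 40 s, if anything falls off the work surface, if the arm or the gripper's body presses on something with over 40 N, if the wrist force passes 120 N, or if a joint passes its speed limit or range.

ROBOT

A 7-joint arm with a two-finger parallel gripper is mounted at the origin on the work surface; the furniture and walls round the work are solid. World frame = base frame: x ahead of the robot, y to its left, z up, the work surface at z = 0. Lengths are in m, angles in rad, forces in N, time in s.
With the tool pointing down it reaches from about 0.425 to 0.925 m from the base axis. Payload 6.8 kg.
Tool frame: the origin (TCP) lies midway between the tips of the shut fingers; the grasp point (between the pads) lies 19 mm behind it; z points along the fingers, y is the line along which they close (so a half turn about z gives the same grasp; the last joint's range is limited). The gripper opens to 88 mm and grips with 3 to 60 N. Pads are 20 mm wide; open, the fingers measure 115 mm over their backs; the gripper's body (75 mm by 178 mm) begins 61 mm behind the grasp point.
Start: joints at [1.004, 0.477, 0.022, 1.555, -0.011, 1.109, -0.083], TCP at [0.299, -0.605, 0.223] pointing down, gripper open.
Joint ranges: [-2.96, 2.96], [-0.34, 2.1], [-1.41, 1.46], [0.24, 2.44], [-1.37, 4.51], [0.17, 1.92], [-2.96, 2.96]. Speed limits (rad/s): [2.39, 2.39, 3.14, 3.14, 3.14, 3.14, 3.14].

INTERFACE

Orientations are given as a unit quaternion [w, x, y, z].
In Python, from rig import state, imaging, arm gives the robot as it stands.
- The arm moves only by the shell command python3 -m crank 'ROWS'. ROWS is text: rows parted by semicolons, each of 5 numbers parted by spaces: the shift along the tool's x, y, z in m, then the turn about the tool's z in degrees, then the finger opening in m, from 0 to 0.0878. In form: dx dy dz spin jaw; .... A call has 1 to 12 rows; each row is the pose to reach, as a shift and turn from the pose commanded when the call began, along the tool's axes at that moment; what a row does not reach only later rows make up. A row lasts 1/8 s, in which the tool goes at most 62.5 mm and 10.7 degrees, less where a joint would pass 70% of its speed; a pose out of reach is approached as far as the arm can. A call with a gripper value outside its range is refused whole. The fingers move at their own pace and stop on an object; the grip force is fixed at half the most. Time passes only in rows, so rows that repeat a pose let the fingers close. It gives the time, the measured TCP pose, the force, the opening and the grip force at its end, in the units of the state.
- state(): the state, without advancing time (a new reading comes with each control period).
- imaging.camera(name): name is "scene" or "top"; returns a dict with "image" (384x512x3 uint8, blue, green, red), "camera_matrix" (3x3 intrinsics, pixels), "extrinsics" (4x4, takes a point from camera to world coordinates). Camera axes: x right, y up, looking along -z (the intrinsics and any distortion apply to the point x, -y, -z); pixel columns grow to the right and rows downward; lengths in m; the calibration is good to about 2 mm. A picture is of the moment at which its call begins. There is no depth.
- arm.job_done(): hands the job in; it is judged then, once.
The state is a dict: "t": time; "qpos": joint angles; "dq": joint speeds; "tau": joint torques, N m; "position": TCP position; "tool_rot": TCP orientation; "contact_force": force on the tool from outside, world axes, zero at the start; "ft_torque": the same for the moment, N m; "finger_gap": finger opening in m; "gripper_force": force on a finger pad.
Only numpy, scipy, OpenCV 4.12 (cv2) and the standard library are available. Lean on these libraries where they do the work, as an engineer would, in place of code of your own. Each camera call takes 0.05 s, during which the arm holds its last target. There are 200 camera calls.

## Working session

There is one attempt and no reset: what is moved stays moved. The work goes in short steps, Python scripts to look and compute and a shell command to move; the robot and the scene stay as the last step left them, time stands still between calls to the robot, and variables do not carry over. Pictures are saved under pics/ and viewed, at most 10 in all, crops included, and the job is handed in when it is done.

```bash
mkdir -p pics; ls; python3 - <<'E'
from rig import state, imaging
import cv2,pickle,numpy as np
s=state();print({k:np.round(s[k],3) for k in s})
d={}
for n in("scene","top"):
    c=imaging.camera(n);d[n]=c;cv2.imwrite(f"pics/{n}0.png",cv2.resize(c["image"],(768,576),interpolation=cv2.INTER_CUBIC))
    print({k:np.round(c[k],3).tolist() for k in c if k!="image"})
pickle.dump(d,open("cam0.pkl","wb"))
E
```

```text
pics
{'t': np.float64(0.0), 'qpos': array([ 1.004,  0.478,  0.022,  1.556, -0.011,  1.109, -0.083]), 'dq': array([-0.001, -0.001,  0.001,  0.   ,  0.001,  0.   ,  0.001]), 'tau': array([-1.0000e-03, -5.8284e+01,  1.5340e+00, -2.7260e+01, -5.4000e-02,
        1.7000e-02,  0.0000e+00]), 'position': array([ 0.299, -0.605,  0.222]), 'tool_rot': array([-0.001,  0.974,  0.227, -0.   ]), 'contact_force': array([0.29 , 0.758, 0.071]), 'ft_torque': array([0.027, 0.035, 0.013]), 'gripper_force': np.float64(0.0), 'finger_gap': np.float64(0.087)}
{'camera_matrix': [[355.952, 0.0, 254.093], [0.0, 355.952, 188.911], [0.0, 0.0, 1.0]], 'extrinsics': [[1.0, -0.022, 0.011, 0.542], [0.023, 0.765, -0.644, -0.591], [0.006, 0.644, 0.765, 0.742], [0.0, 0.0, 0.0, 1.0]]}
{'camera_matrix': [[477.151, 0.0, 258.578], [0.0, 477.151, 204.522], [0.0, 0.0, 1.0]], 'extrinsics': [[0.012, 0.982, -0.187, 0.313], [-1.0, 0.006, -0.03, -0.069], [-0.028, 0.188, 0.982, 1.17], [0.0, 0.0, 0.0, 1.0]]}
```

View pics/scene0.png

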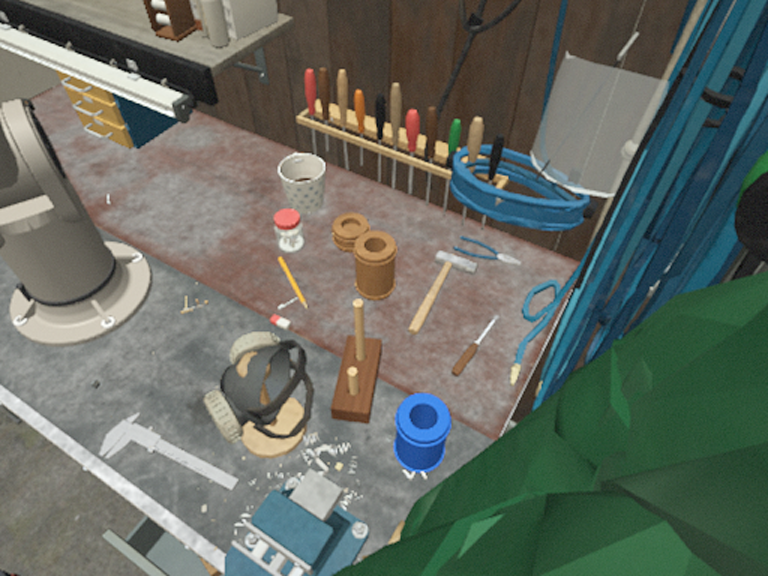

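View pics/top0.png

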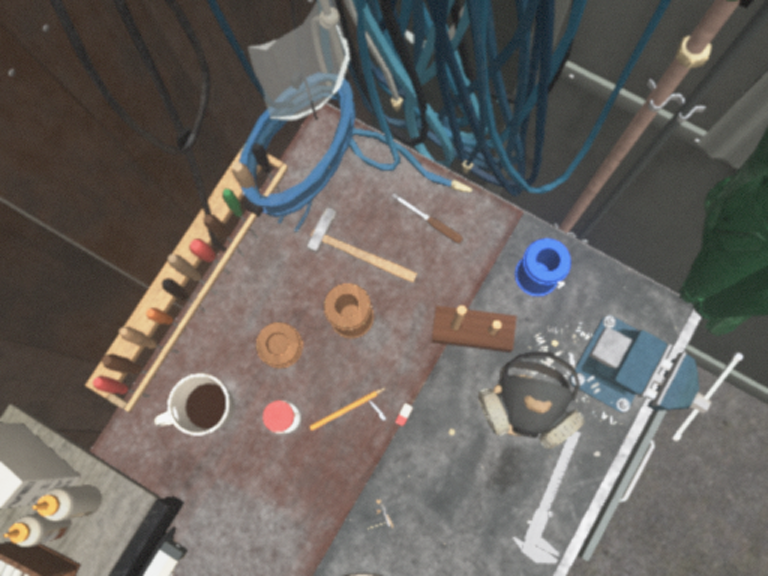

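The scene shows the long rod (top at about 359,302) and the short one (352,370) in the rack. The tall brown blank is at about (375,245), with the low blank beside it and the blue decoy apart. The top view shows the rods at (461,310) and (496,326) and the tall blank's bore at (349,303). I'll enlarge both areas.

```bash
cat > h.py <<'E'
import numpy as np,cv2,pickle
from scipy.optimize import least_squares
def proj(c,p):
    T=np.linalg.inv(c["extrinsics"]);q=(T[:3,:3]@np.atleast_2d(p).T).T+T[:3,3]
    q=q*[1,-1,-1];u=q@c["camera_matrix"].T;return u[:,:2]/u[:,2:]
def ray(c,uv):
    d=np.linalg.inv(c["camera_matrix"])@[uv[0],uv[1],1.];d=c["extrinsics"][:3,:3]@(d*[1,-1,-1]);return c["extrinsics"][:3,3],d
def atz(c,uv,z):
    o,d=ray(c,uv);return o+d*(z-o[2])/d[2]
def tri(c1,u1,c2,u2):
    r=least_squares(lambda p:np.r_[proj(c1,p)[0]-u1,proj(c2,p)[0]-u2],[.6,-.2,.1]);return r.x,np.abs(r.fun).max()
E
python3 - <<'E'
from h import *
d=pickle.load(open("cam0.pkl","rb"))
print({n:proj(d[n],[[.299,-.605,.222],[0,0,0]]).round() for n in d})
def crop(n,x,y,w,h,s): return cv2.resize(d[n]["image"][y:y+h,x:x+w],None,fx=s,fy=s,interpolation=cv2.INTER_CUBIC)
a=crop("scene",210,130,80,160,3.75);b=crop("top",200,180,160,64,3.125)
out=np.zeros((600,800,3),np.uint8);out[:600,:300]=a;out[:200,300:800]=b
cv2.imwrite("pics/c.png",out)
E
```

```text
{'scene': array([[ 30., 498.],
       [ 55., 194.]]), 'top': array([[552., 306.],
       [241., 434.]])}
```

View pics/c.png

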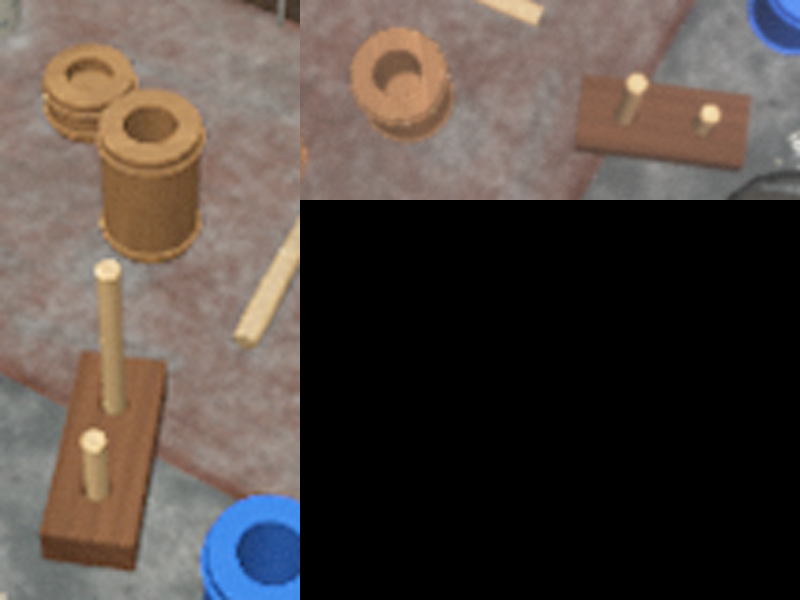

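The crop shows the long rod's top at (108,268) in the scene view and (637,84) in the top view. Its foot at the rack is at (115,408) and (626,121), and the bore rim's centre at (151,125) and (398,75).

```bash
python3 - <<'E'
from h import *
d=pickle.load(open("cam0.pkl","rb"));S,T=d["scene"],d["top"]
s=lambda x,y:np.array([210+(x+.5)/3.75-.5,130+(y+.5)/3.75-.5])
t=lambda x,y:np.array([200+(x-300+.5)/3.125-.5,180+(y+.5)/3.125-.5])
for n,a,b,z in [("rodtop",(108,268),(637,84),.17),("rodbase",(115,408),(626,121),.035),("shorttop",(94,440),(710,116),.09),("shortbase",(97,497),(705,134),.035),("bore",(151,125),(398,75),.11)]:
    p,e=tri(S,s(*a),T,t(*b));print(n,p.round(4),round(e,1),"S",atz(S,s(*a),z).round(4),"T",atz(T,t(*b),z).round(4))
E
```

```text
rodtop [ 0.5017 -0.1426  0.1688] 0.8 S [ 0.5033 -0.1428  0.17  ] T [ 0.4998 -0.143   0.17  ]
rodbase [ 0.5006 -0.1437  0.0276] 1.4 S [ 0.5041 -0.1471  0.035 ] T [ 0.4961 -0.1442  0.035 ]
shorttop [ 0.4942 -0.2016  0.0865] 1.0 S [ 0.4963 -0.203   0.09  ] T [ 0.4913 -0.2019  0.09  ]
shortbase [ 0.4922 -0.2045  0.0245] 1.7 S [ 0.4965 -0.2088  0.035 ] T [ 0.4864 -0.2046  0.035 ]
bore [0.5191 0.0264 0.1071] 0.9 S [0.5214 0.0247 0.11  ] T [0.5165 0.0256 0.11  ]
```

```bash
cat > d.py <<'E'
import sys,numpy as np
from rig import state
from scipy.spatial.transform import Rotation as R
s=state();q=s["tool_rot"];r=R.from_quat([q[1],q[2],q[3],q[0]])
print(s["t"],s["position"].round(4),r.as_matrix().round(3).tolist())
print((r.inv().apply(np.array(sys.argv[1:4],float)-s["position"])).round(4))
E
python3 d.py .502 -.143 .25; python3 -m crank '0 0 -0.06 0 0.087; 0 0 -0.12 0 0.087; 0 0 -0.12 0 0.087'
```

```text
0.1 [ 0.2987 -0.6047  0.2218] [[0.897, 0.443, -0.001], [0.443, -0.897, 0.001], [-0.0, -0.002, -1.0]]
[ 0.3868 -0.324  -0.0277]
t: 0.48
position: [0.3, -0.6073, 0.3484]
tool_rot: [0.005, 0.974, 0.227, 0.001]
contact_force: [1.3, -0.1, 1.3]
finger_gap: 0.0871
gripper_force: 0.0
```

```bash
python3 -m crank '0.04 -0.033 0 0 0.087; 0.08 -0.067 0 0 0.087; 0.12 -0.1 0 0 0.087; 0.16 -0.134 0 0 0.087; 0.2 -0.167 0 0 0.087; 0.24 -0.2 0 0 0.087; 0.28 -0.234 0 0 0.087; 0.32 -0.268 0 0 0.087; 0.36 -0.301 0 0 0.087; 0.387 -0.324 0.03 0 0.087; 0.387 -0.324 0.06 0 0.087; 0.387 -0.324 0.06 0 0.087'; python3 d.py .502 -.143 .25
python3 - <<'E'
from rig import imaging
import cv2,pickle,numpy as np
d={n:imaging.camera(n) for n in("scene","top")};pickle.dump(d,open("cam1.pkl","wb"))
cv2.imwrite("pics/v1.png",np.hstack([cv2.resize(d["scene"]["image"][60:300,150:350],(400,480)),cv2.resize(d["top"]["image"][100:340,200:400],(400,480))]))
E
```

```text
t: 1.98
position: [0.5003, -0.1427, 0.2797]
tool_rot: [-0.001, 0.974, 0.228, -0.003]
contact_force: [0.2, -0.4, 0.3]
finger_gap: 0.0875
gripper_force: 0.0
1.975 [ 0.5003 -0.1427  0.2797] [[0.896, 0.444, -0.006], [0.444, -0.896, 0.001], [-0.005, -0.004, -1.0]]
[0.0015 0.0011 0.0296]
```

View pics/v1.png

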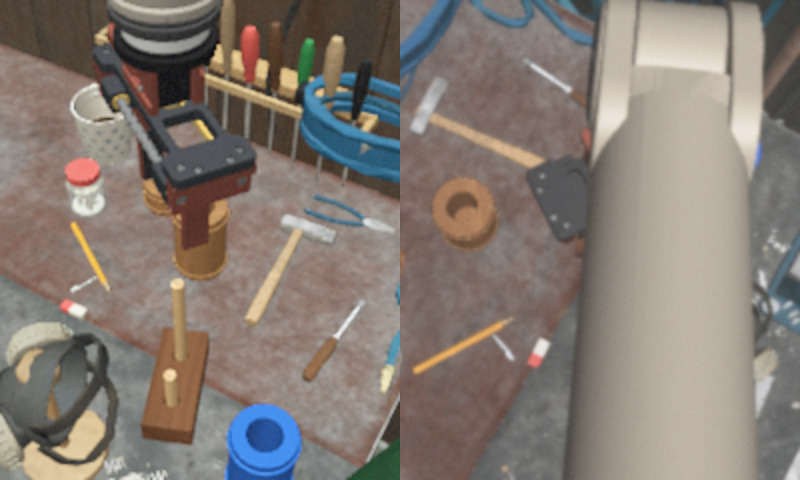

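The gripper is above the rod (top at about 178,285 in the left half), and the rack and blank are undisturbed. Next I descend and close.

```bash
python3 -m crank '0.001 0.001 0.04 0 0.087; 0.001 0.001 0.08 0 0.087; 0.001 0.001 0.12 0 0.087; 0.001 0.001 0.15 0 0.087; 0.001 0.001 0.168 0 0.087; 0.001 0.001 0.168 0 0.06; 0.001 0.001 0.168 0 0.03;  0.001 0.001 0.168 0 0.005; 0.001 0.001 0.168 0 0.005; 0.001 0.001 0.168 0 0.005'; python3 d.py .502 -.143 .111
python3 - <<'E'
from rig import imaging
import cv2
cv2.imwrite("pics/v2.png",cv2.resize(imaging.camera("scene")["image"][130:290,170:330],(600,600),interpolation=cv2.INTER_CUBIC))
E
```

```text
t: 3.32
position: [0.5039, -0.1438, 0.115]
tool_rot: [0.0, 0.974, 0.227, 0.0]
contact_force: [0.1, 0.4, -0.7]
finger_gap: 0.0407
gripper_force: 0.0
3.325 [ 0.5039 -0.1438  0.115 ] [[0.897, 0.443, 0.001], [0.443, -0.897, -0.0], [0.0, 0.0, -1.0]]
[-0.0014 -0.0016  0.004 ]
```

View pics/v2.png

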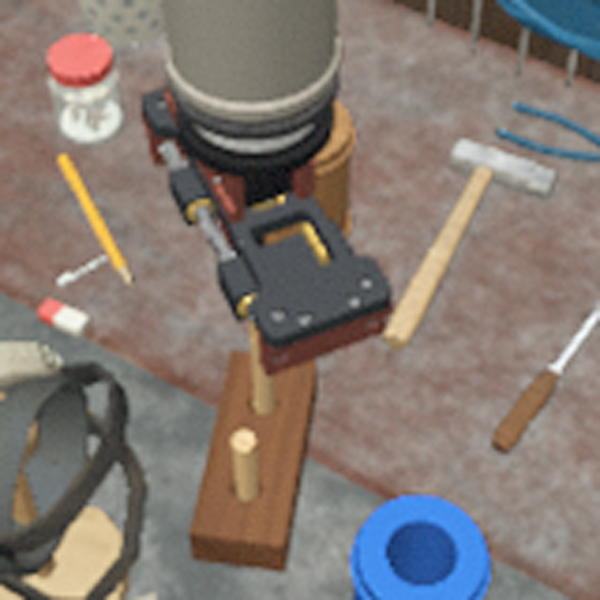

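The fingers straddle the long rod (rod below the fingers at about 262,380) and are still closing.

```bash
python3 -m crank '0 0 0 0 0.005; 0 0 0 0 0.005; 0 0 0 0 0.005; 0 0 0 0 0.005; 0 0 0 0 0.005; 0 0 0 0 0.005; 0 0 0 0 0.005; 0 0 0 0 0.005'
```

```text
t: 4.38
position: [0.5036, -0.1434, 0.1146]
tool_rot: [-0.0, 0.974, 0.227, -0.0]
contact_force: [-2.5, 3.4, 1.2]
finger_gap: 0.0131
gripper_force: 30.0
```

```bash
python3 -m crank '0 0 -0.015 0 0.005; 0 0 -0.03 0 0.005; 0 0 -0.05 0 0.005; 0 0 -0.08 0 0.005; 0 0 -0.11 0 0.005; 0 0 -0.14 0 0.005; 0 0 -0.15 0 0.005; 0 0 -0.15 0 0.005; 0 0 -0.15 0 0.005'; python3 d.py .519 .026 .265
python3 - <<'E'
from rig import imaging
import cv2
cv2.imwrite("pics/v3.png",cv2.resize(imaging.camera("scene")["image"][90:290,170:330],(480,600),interpolation=cv2.INTER_CUBIC))
E
```

```text
t: 5.5
position: [0.5031, -0.144, 0.2636]
tool_rot: [-0.0, 0.974, 0.227, -0.001]
contact_force: [0.1, 0.8, -1.3]
finger_gap: 0.013
gripper_force: 30.0
5.5 [ 0.5031 -0.144   0.2636] [[0.897, 0.443, -0.002], [0.443, -0.897, 0.0], [-0.001, -0.001, -1.0]]
[ 0.0895 -0.1454 -0.0014]
```

View pics/v3.png

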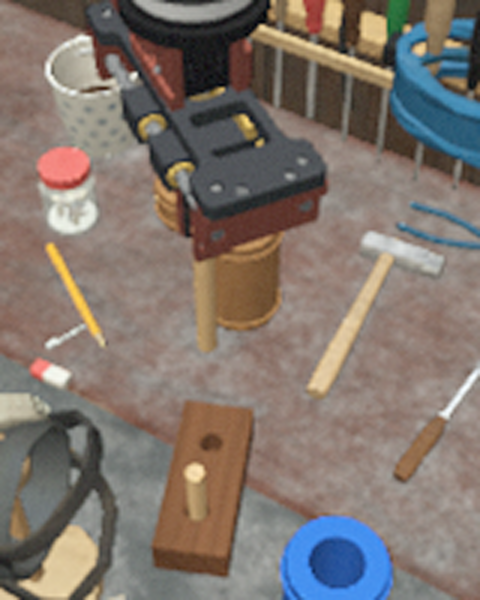

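The long rod is held clear (foot at about 207,349 in the crop), its socket is empty, and the short rod is still in place. I'll check where the foot sits relative to the TCP.

```bash
python3 - <<'E'
from h import *
d=pickle.load(open("cam1.pkl","rb"));print(atz(d["scene"],(170+207/3-.5,90+347/3-.5),.158))
E
python3 -m crank '0.02 -0.03 0 0 0.005; 0.04 -0.065 0 0 0.005; 0.06 -0.1 0 0 0.005; 0.078 -0.128 0 0 0.005; 0.09 -0.1455 0 0 0.005; 0.09 -0.1455 0 0 0.005; 0.09 -0.1455 0 0 0.005; 0.09 -0.1455 0 0 0.005'; python3 d.py .519 .026 .265
python3 - <<'E'
from rig import imaging
import cv2,pickle,numpy as np
d={n:imaging.camera(n) for n in("scene","top")};pickle.dump(d,open("cam2.pkl","wb"))
cv2.imwrite("pics/v4.png",np.hstack([cv2.resize(d["scene"]["image"][90:220,190:290],(400,520),interpolation=cv2.INTER_CUBIC),cv2.resize(d["top"]["image"][150:280,150:250],(400,520),interpolation=cv2.INTER_CUBIC)]))
E
```

```text
[ 0.50320013 -0.14410479  0.158     ]
t: 6.55
position: [0.5199, 0.0251, 0.2643]
tool_rot: [0.0, 0.974, 0.226, -0.0]
contact_force: [0.2, -0.4, -0.8]
finger_gap: 0.0137
gripper_force: 30.0
6.55 [0.5199 0.0251 0.2643] [[0.897, 0.441, -0.001], [0.441, -0.897, -0.001], [-0.001, 0.0, -1.0]]
[-0.0004 -0.0012 -0.0007]
```

View pics/v4.png

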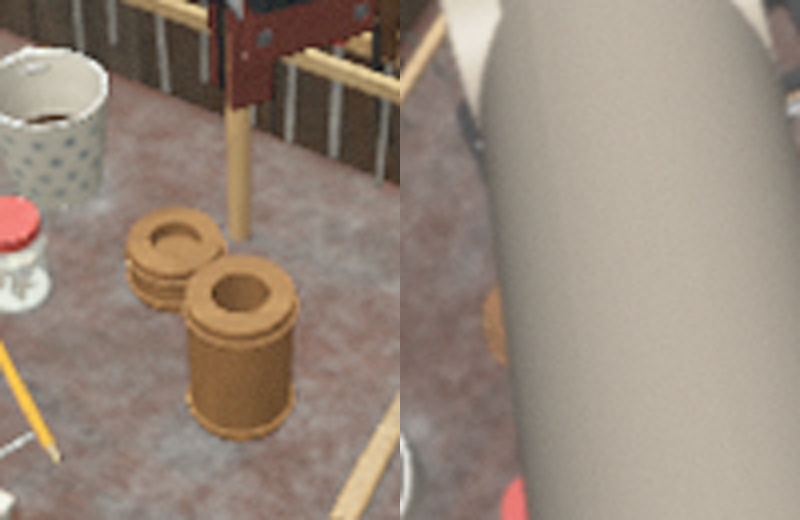

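The rod's foot (238,240) hangs straight above the bore opening (241,292), as it should. I lower it.

```bash
python3 -m crank '0 0 0.025 0 0.005; 0 0 0.05 0 0.005; 0 0 0.07 0 0.005; 0 0 0.09 0 0.005; 0 0 0.11 0 0.005; 0 0 0.125 0 0.005; 0 0 0.125 0 0.005; 0 0 0.125 0 0.005'
```

```text
t: 7.65
position: [0.5206, 0.0265, 0.1403]
tool_rot: [0.0, 0.974, 0.227, 0.0]
contact_force: [0.0, 0.3, 0.4]
finger_gap: 0.0134
gripper_force: 30.0
```

```bash
python3 -m crank '0 0 0.004 0 0.005; 0 0 0.008 0 0.005; 0 0 0.012 0 0.005; 0 0 0.012 0 0.005'; python3 -m crank '0 0 0.001 0 0.005; 0 0 0.002 0 0.005; 0 0 0.003 0 0.005; 0 0 0.003 0 0.005'
```

```text
t: 8.15
position: [0.5198, 0.0265, 0.1273]
tool_rot: [-0.0, 0.974, 0.227, -0.0]
contact_force: [0.0, 0.1, -0.3]
finger_gap: 0.0136
gripper_force: 30.0
t: 8.65
position: [0.5201, 0.0265, 0.1247]
tool_rot: [0.0, 0.974, 0.227, -0.0]
contact_force: [-0.3, 0.0, -0.4]
finger_gap: 0.0136
gripper_force: 30.0
```

```bash
python3 -m crank '0 0 0.001 0 0.005; 0 0 0.002 0 0.005; 0 0 0.002 0 0.005'
```

```text
t: 9.02
position: [0.5207, 0.0268, 0.1244]
tool_rot: [0.0, 0.974, 0.227, 0.001]
contact_force: [-3.9, -0.5, 14.9]
finger_gap: 0.0133
gripper_force: 30.0
```

Floor contact is felt at TCP z 0.124, which matches a foot height of 20 mm. I ease off, release and rise.

```bash
python3 -m crank '0 0 -0.002 0 0.005; 0 0 -0.002 0 0.018; 0 0 -0.002 0 0.025; 0 0 -0.002 0 0.04; 0 0 -0.002 0 0.06; 0 0 -0.002 0 0.087; 0 0 -0.002 0 0.087; 0 0 -0.002 0 0.087; 0 0 -0.002 0 0.087; 0 0 -0.002 0 0.087; 0 0 -0.002 0 0.087; 0 0 -0.002 0 0.087'
python3 -m crank '0 0 0 0 0.087; 0 0 0 0 0.087; 0 0 -0.02 0 0.087; 0 0 -0.04 0 0.087; 0 0 -0.06 0 0.087; 0 0 -0.08 0 0.087; 0 0 -0.11 0 0.087; 0 0 -0.14 0 0.087; 0 0 -0.18 0 0.087; 0 0 -0.22 0 0.087; 0 0 -0.22 0 0.087'
python3 - <<'E'
from rig import imaging
import cv2
cv2.imwrite("pics/v5.png",cv2.resize(imaging.camera("scene")["image"][90:290,170:330],(480,600),interpolation=cv2.INTER_CUBIC))
E
```

```text
t: 10.52
position: [0.5201, 0.0265, 0.1247]
tool_rot: [0.0, 0.974, 0.227, 0.0]
contact_force: [0.8, 0.2, 0.5]
finger_gap: 0.0871
gripper_force: 0.0
t: 11.9
position: [0.5216, 0.0269, 0.3479]
tool_rot: [0.001, 0.974, 0.227, 0.003]
contact_force: [-0.5, 1.4, -0.8]
finger_gap: 0.087
gripper_force: 0.0
```

View pics/v5.png

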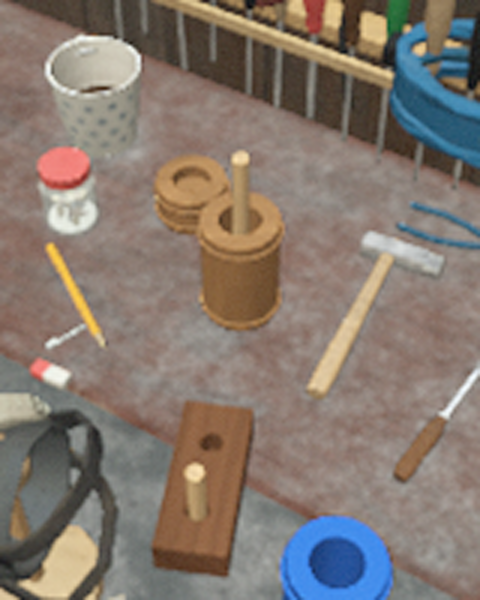

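The long rod stands in the tall blank's bore with its top sticking out (about 240,157). The blank hasn't moved, the short rod is still in the rack, and the gripper is clear.

```bash
python3 -c "from rig import arm; print(arm.job_done())"
```

```text
the job is handed in; nothing more can be done
None
```

The long rod is standing on the bottom of the tall blank's bore with its top sticking out, the blank is where it was, the short rod is still in the rack, and the job was handed in after about 12 s on the robot's clock.

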